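Set the length stop and run the board up to it

ROBOT

A 6-joint arm with a two-finger parallel gripper is mounted at the origin on the work surface. World frame = base frame: x ahead of the robot, y to its left, z up, the work surface at z = 0. Lengths are in m, angles in degrees, forces in N, time in s.
With the tool pointing down it reaches from about 0.2 to 0.875 m from the base axis. Payload 3.4 kg.
Tool frame: the origin (TCP) lies at the very end of the fingers, on their centre line; the grasp point (between the pads) lies 19 mm behind it (robot.pinch_z is the distance from the TCP to the grasp point, in m); z points along the fingers, y is the line along which they close (so a half turn about z gives the same grasp; the last joint's range is limited). The gripper opens to 94 mm and grips with 3 to 60 N. Pads are 16 mm wide; open, the fingers measure 119 mm over their backs; the gripper's body (75 mm by 177 mm) begins 78 mm behind the grasp point.
Start: joints at [-82.391, 15.808, 86.224, -0, 77.962, -6.933], TCP at [0.144, -0.557, 0.205] pointing down, gripper open.
Joint ranges: [-165.64, 165.64], [-43.16, 119.46], [12.63, 154.43], [-67.54, 247.53], [6.08, 155.33], [-154.97, 154.97]. Speed limits (degrees/s): [147.25, 147.25, 180, 180, 180, 180].

INTERFACE

Orientations are given as [roll, pitch, yaw] about the fixed x, y, z axes, in that order (R = Rz(yaw) Ry(pitch) Rx(roll)).
In Python, from station import robot gives the robot as it stands.
- The arm moves only by the tool move_arm, never from a script. Its argument "series" is a list of rows, each an object of numbers: "dx", "dy", "dz": the shift along the tool's x, y, z scaled (see below); "wx", "wy", "wz": the turn, a rotation vector about the tool's x, y, z scaled (see below). A call has 1 to 8 rows; each row is the pose to reach, as a shift and turn from the pose commanded when the call began, along the tool's axes at that moment; what a row does not reach only later rows make up. The controller multiplies each number of a shift by 0.3 m and each number of a turn by 90 degrees. A row lasts 1/10 s, in which the tool goes at most 50 mm and 8.59 degrees, less where a joint would pass 70% of its speed; a pose out of reach is approached as far as the arm can. A call with a number of a shift or a turn outside -1 to 1 is refused whole. A call with a gripper value outside its range is refused whole. "jaw" is the closure, from -1 (fully open) to 1 (shut), set as the call begins (left out, the last holds). The fingers move at their own pace and stop on an object; the grip force is fixed at half the most. Time passes only in rows, so rows that repeat a pose let the fingers close. It gives the time, the measured TCP pose, the force, the opening and the grip force at its end, in the units of the state.
- robot.get_obs(): the state, without advancing time (a new reading comes with each control period).
- robot.read_camera(name): name is "side" or "top" or "wrist"; returns a dict with "pixels" (420x560x3 uint8, red, green, blue), "fx", "fy", "cx", "cy" (pixels), "eye" and "orientation" of the camera in the world. Camera axes: x right, y up, looking along -z (the intrinsics and any distortion apply to the point x, -y, -z); pixel columns grow to the right and rows downward; lengths in m; the calibration is good to about 2 mm. A picture is of the moment at which its call begins. There is no depth.
- robot.finish_job(): hands the job in; it is judged then, once.
Trained networks look in a picture, given as the dict that the camera call returned (one of the last four; its "shot" number tells which), for a name from the list of things; names that differ only in an ending like _2 or _b are one class to them, and where a whole thing is asked for, a point or a joint stands for the part that bears it (a point fixed in the world has none). Each returns a list of dicts, best first, with "score" (0 to 1); they miss things now and then, are a little off and sometimes report something else, mostly with a low value. They report only what shows in the picture. A call takes as long as a camera call. They do not tell look-alikes from the thing itself.
- robot.silhouettes(name, picture): "mask" (420x560 bool, what is visible of it) and "centre" ([column, row] in pixels, amid what is visible of it).
- robot.tip_of(name, picture): "centre" ([column, row] in pixels: a listed point, or the origin of a listed thing).
The state is a dict: "t": time; "joint_positions": joint angles; "joint_vel": joint speeds; "effort": joint torques, N m; "position": TCP position; "eef_rot": TCP orientation; "ft_force": force on the tool from outside, world axes, zero at the start; "torque": the same for the moment, N m; "width": finger opening in m; "finger_force": force on a finger pad.
Only numpy, scipy, OpenCV 4.12 (cv2) and the standard library are available. Lean on these libraries where they do the work, as an engineer would, in place of code of your own. Each camera call takes 0.05 s, during which the arm holds its last target. There are 200 camera calls.

TASK

Set the cut-off jig: slide the steel length stop along the fence until its pointer is in line with the tip of the mark clip. Then push the board along the channel, under the saw guide, until its end butts against the stop, gently enough that the stop stays on its mark. Leave the mug, the jar and the hammer where they are.

Things in the scene. Friction and masses are not known exactly. Their poses are not given: they have to be found in the camera images.
- jig: Fixed wooden cut-off jig, 700 mm long (its y -340 to +360 mm). Origin: on the bench top (z = 0) under the channel's centre line; x away from the robot to the fence, y along the channel from board to stop, z up. Bed top at z = 18 mm; channel 66 mm wide (x = -33 to 33), between a low front wall (17 mm thick, top z = 32) and the fence (x = 33 to 51, top z = 63). Channel ends open.
- guide (a point): Saw guide: fixed wooden bridge over the channel (two plates with a saw slot between), jig y = 45 to 75 mm, x = -49 to 50 mm. This point: the middle of its underside, 62 mm above the bench; its top is at 82 mm.
- stop (a joint): Slide of the length stop along the fence, m, 0 to 0.22, growing along the jig's +y; the stop's pointer stands at jig y = 0.10 + this value. Friction holds the stop with about 7 N in either direction, so it stays where it is left; no spring, no detent.
- stop_pointer (a point): Tip of the flat triangular pointer on the back of the dark steel length stop, the carriage that rides on the fence: jig x = 84 mm, 62.5 mm above the bench. The stop is 60 mm long along jig y (30 mm either side of the pointer): a saddle over fence and channel, top at z = 76.5 mm, with a plate hanging into the channel.
- stop_face (a point): Centre of the face, looking to jig -y, of the stop's hanging plate (50 mm wide, 10 mm thick, from z = 76 down to 22 mm): the face that the board must butt against. It lies 30 mm from the pointer towards jig -y, on the channel's centre line, 34 mm above the bench. Axes as the jig's.
- stop_knob (a point): Centre of the top of the upright black knob on the stop, 124 mm above the bench: a round post, 24 mm in diameter from z = 76 to 98 mm and 28 mm from 102 to 124 mm, at the pointer's jig y, jig x = 5 mm.
- clip_tip (a point): Tip of the fixed dark steel mark clip (block 30 mm along jig y, with a round screw head) on the aluminium ledge behind the fence (ledge: jig x = 51 to 126, y = 20 to 360, top z = 52 mm), pointing at the fence. The stop is set when its pointer has the same jig y as this tip (the tips then face each other 4 mm apart). Axes as the jig's. It always lies nearer to the saw guide than the stop's start.
- board: Loose pine board in the channel, 200 mm long (its y), 60 mm wide (its x), 32 mm thick, about 0.2 kg; origin at the centre of its underside. It starts on the saw guide's near side (jig -y), its length along the channel, and fits under the guide with 12 mm to spare. Sliding it takes about 1 to 2 N.
- board_front (a point): Centre of the board's end face towards the saw guide and stop (its +y end), 16 mm above its underside.
- board_rear (a point): Centre of the board's other end face (its -y end), 16 mm above its underside; there is free channel behind it.
- mug: White mug, 80 mm in diameter, 95 mm high, standing on the bench behind the fence; origin at the centre of its underside. Bystander.
- jar: Glass jar with a steel lid, 72 mm in diameter, 90 mm high, standing on the bench behind the fence; origin at the centre of its underside. Bystander.
- hammer: Hammer, 260 mm long, lying on the bench behind the fence; origin near the middle of its underside. Bystander.
Mind the look-alikes: they are no part of the job. Leave any black or turquoise look-alike of the board alone.

How it is judged (in metres and radians):
On the way, in this order (a step that is already met when the one before it is completed fails the run):
1. the stop stands on the mark: its pointer within 4 mm of the clip's tip along the fence (y of stop_pointer in the frame of clip_tip between -0.004 and 0.004 m), for 0.2 s.
2. the board's front end has come to within 3 mm of the stop's face (y of board_front in the frame of stop_face above -0.003 m), for 0.1 s.
At the end, for the whole second after the job is handed in: The stop's pointer is within 4 mm of the clip's tip along the fence, and the board lies flat in the channel, at rest, with its front end within 3 mm of the stop's face (all of step 1 and y of board_front in the frame of stop_face between -0.003 and 0.003 m and x of board_front in the frame of stop_face between -0.008 and 0.008 m and z of board in the frame of jig below 0.022 m and angle between board's own z axis and vertical below 0.05 rad and linear speed of board below 0.01 m/s); the robot touches nothing.
It fails at once if the mug, jar or hammer is shifted by more than 25 mm (distance of any of mug, jar, hammer from where it was at the start of the episode above 0.025 m).
It also fails if it takes over 61 s, if anything falls off the work surface, if the arm or the gripper's body presses on something with over 40 N, if the wrist force passes 120 N, or if a joint passes its speed limit or range.

## Working session

There is one attempt and no reset: what is moved stays moved. The work goes in short steps, Python scripts to look and compute and a tool call to move; the robot and the scene stay as the last step left them, time stands still between calls to the robot, and variables do not carry over. Pictures are saved under pics/ and viewed, at most 10 in all, crops included, and the job is handed in when it is done.

Besides the shell and the picture viewer there is one more tool, called after "Request:" as name([rows], argument=value, ...), one row to a line, values as JSON. move_arm: Moves the arm, as the interface text tells. Shifts and turns lie within -1 to 1; 1 stands for 0.3 m of shift or 90 degrees of turn. Its arguments: {"type":"object","properties":{"series":{"type":"array","items":{"type":"object","properties":{"dx":{"type":"number"},"dy":{"type":"number"},"dz":{"type":"number"},"wx":{"type":"number"},"wy":{"type":"number"},"wz":{"type":"number"}}}},"jaw":{"type":"number"}},"required":["series"]}

```bash
mkdir -p pics; cat > h.py <<'E'
from station import robot
import numpy as np, cv2
from scipy.spatial.transform import Rotation as R
def rot(o):
    o=np.array(o,float)
    if o.shape==(3,3): return o
    if o.size==4: return R.from_quat(o).as_matrix()
    return R.from_euler('xyz',o,degrees=True).as_matrix()
def ray(p,uv):
    v=np.array([(uv[0]-p['cx'])/p['fx'],-(uv[1]-p['cy'])/p['fy'],-1.])
    return np.array(p['eye']),rot(p['orientation'])@v
def atz(p,uv,z):
    e,d=ray(p,uv); return e+d*(z-e[2])/d[2]
def save(p,n): cv2.imwrite('pics/'+n,cv2.cvtColor(p['pixels'],cv2.COLOR_RGB2BGR))
Z=dict(stop_pointer=.0625,stop_face=.034,stop_knob=.124,clip_tip=.0625,board=.018,board_front=.034,board_rear=.034,guide=.062,jig=0)
E
python3 - <<'E'
from h import *
print(robot.get_obs())
for c in ['top','side']:
    p=robot.read_camera(c); save(p,c+'1.png')
    print(c,{k:v for k,v in p.items() if k!='pixels'})
    for n,z in Z.items():
        for d in robot.tip_of(n,p)[:3]: print(n,np.round(d['centre'],1),round(d['score'],2),atz(p,d['centre'],z).round(4))
E
```

```text
{'t': 0.0, 'joint_positions': array([-8.23924955e+01,  1.58476818e+01,  8.62927371e+01,  9.15940581e-05,
        7.79625214e+01, -6.93166097e+00]), 'joint_vel': array([ 0.0489769 , -0.04167179, -0.06201674, -0.07799139, -0.02041696,
        0.11224063]), 'effort': array([-5.94852536e-04, -4.04574716e+01, -2.37227476e+01,  7.01379846e-02,
        3.46324942e-02, -1.49781513e-04]), 'position': array([ 0.14428132, -0.55603049,  0.20462143]), 'eef_rot': array([-1.79897823e+02, -1.25122789e-02,  1.45391351e+01]), 'ft_force': array([ 0.65232037,  0.4570959 , -0.08449338]), 'torque': array([0.03630614, 0.0183744 , 0.02393248]), 'finger_force': 0.0, 'width': 0.09396228956504712}
top {'fx': 393.9447470666639, 'fy': 393.9447470666639, 'cx': 271.92321141123244, 'cy': 211.36942703972403, 'eye': array([ 0.41920776, -0.10924319,  1.08359191]), 'orientation': array([  7.26320688,  -0.72631339, -89.94527378]), 'shot': 1}
stop_pointer [127.6 193.6] 0.84 [0.5953 0.2556 0.0625]
stop_face [144.6 226.8] 0.92 [0.5107 0.2165 0.034 ]
stop_face [289.2 235.9] 0.33 [ 0.4872 -0.1686  0.034 ]
stop_knob [119.9 22
[... 1159 characters left out ...]
5084 0.2188 0.034 ]
stop_knob [213.5 314.6] 0.78 [0.5143 0.2592 0.124 ]
clip_tip [210.2 285.1] 0.71 [0.5888 0.1637 0.0625]
clip_tip [225.6 318.5] 0.25 [0.5051 0.2303 0.0625]
board [270.1 257.6] 0.75 [ 0.5005 -0.007   0.018 ]
board [368.9 234.2] 0.71 [ 0.2753 -0.2032  0.018 ]
board [300.1 214. ] 0.65 [ 0.4887 -0.1893  0.018 ]
board_front [379.1 205.6] 0.97 [ 0.2804 -0.3074  0.034 ]
board_front [284.9 232.6] 0.77 [ 0.495  -0.0942  0.034 ]
board_front [359.4 175.6] 0.72 [ 0.3765 -0.4026  0.034 ]
board_rear [363.9 253.7] 0.61 [ 0.2637 -0.1195  0.034 ]
guide [261.5 262.6] 0.93 [0.4997 0.0443 0.062 ]
guide [296.2 217.3] 0.41 [ 0.4798 -0.1391  0.062 ]
jig [273.8 258.1] 0.8 [ 0.4961 -0.021   0.    ]
```

View pics/top1.png

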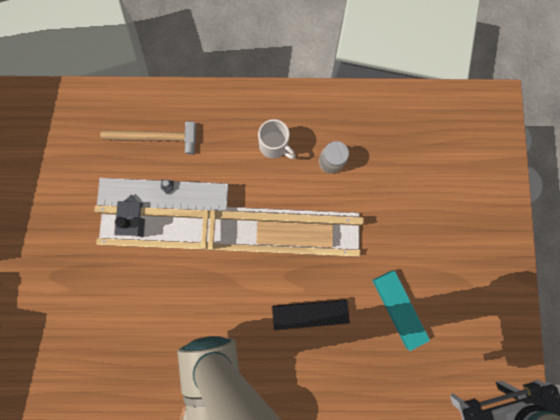

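View pics/side1.png

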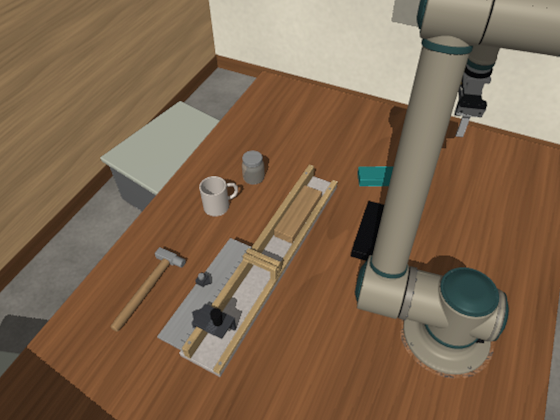

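The top view shows the stop at (127,215), the clip at (167,187), the guide at x≈208 and the pine board at (257–332, 233). The black and turquoise pieces nearer the robot are look-alikes. The side view agrees. I'll move over the stop for a close wrist view.

```bash
cat >> h.py <<'E'
def plan(pos,yaw,roll=180.,pitch=0.):
    o=robot.get_obs(); A=rot(o['eef_rot'])
    s=A.T@(np.array(pos)-o['position'])/.3
    w=R.from_matrix(A.T@rot([roll,pitch,yaw])).as_rotvec(degrees=True)/90
    print('t',round(o['t'],2),'pos',o['position'].round(4),'rpy',o['eef_rot'].round(2),'shift',s.round(4),'turn',w.round(4))
E
python3 -c "
from h import *
plan([.34,-.27,.28],14.5);plan([.49,.17,.28],14.5)"
```

```text
t 1.0 pos [ 0.1444 -0.5566  0.2055] rpy [179.99   0.    14.54] shift [ 0.871  -0.761  -0.2484] turn [0.0001 0.     0.0005]
t 1.0 pos [ 0.1444 -0.5566  0.2055] rpy [179.99   0.    14.54] shift [ 1.7233 -2.0551 -0.2485] turn [0.0001 0.     0.0005]
```

Request:
move_arm([
  {"dx": 0.87,"dy": -0.76,"dz": -0.25},
  {"dx": 0.87,"dy": -0.76,"dz": -0.25},
  {"dx": 0.87,"dy": -0.76,"dz": -0.25},
  {"dx": 0.87,"dy": -0.76,"dz": -0.25},
  {"dx": 0.87,"dy": -0.76,"dz": -0.25},
  {"dx": 0.87,"dy": -0.76,"dz": -0.25},
  {"dx": 0.87,"dy": -0.76,"dz": -0.25,"wz": 0.1},
  {"dx": 0.87,"dy": -0.76,"dz": -0.25,"wz": 0.195},
], jaw=-1)

```text
invalid input
```

```bash
python3 -c "
from h import *
plan([.51,.2,.28],-3)"
```

```text
t 1.0 pos [ 0.1444 -0.5566  0.2055] rpy [179.99   0.    14.54] shift [ 1.8129 -2.1352 -0.2485] turn [ 1.000e-04 -0.000e+00  1.949e-01]
```

Request:
move_arm([
  {"dx": 0.87,"dy": -0.76,"dz": -0.25,"wx": 0,"wy": 0,"wz": 0.1},
  {"dx": 0.87,"dy": -0.76,"dz": -0.25,"wx": 0,"wy": 0,"wz": 0.195},
  {"dx": 0.87,"dy": -0.76,"dz": -0.25,"wx": 0,"wy": 0,"wz": 0.195},
  {"dx": 0.87,"dy": -0.76,"dz": -0.25,"wx": 0,"wy": 0,"wz": 0.195},
  {"dx": 0.87,"dy": -0.76,"dz": -0.25,"wx": 0,"wy": 0,"wz": 0.195},
  {"dx": 0.87,"dy": -0.76,"dz": -0.25,"wx": 0,"wy": 0,"wz": 0.195},
  {"dx": 0.87,"dy": -0.76,"dz": -0.25,"wx": 0,"wy": 0,"wz": 0.195},
  {"dx": 0.87,"dy": -0.76,"dz": -0.25,"wx": 0,"wy": 0,"wz": 0.195},
], jaw=-1)

```text
t: 1.8
position: [0.3424, -0.2664, 0.2822]
eef_rot: [180.0, -0.2, -2.6]
ft_force: [-0.8, 0.3, -0.7]
width: 0.0939
finger_force: 0.0
```

```bash
python3 -c "
from h import *
plan([.51,.2,.28],-3)"
```

```text
t 1.8 pos [ 0.3424 -0.2664  0.2822] rpy [180.    -0.22  -2.63] shift [ 0.4867 -1.5786  0.0092] turn [ 0.     -0.0025  0.0041]
```

Request:
move_arm([
  {"dx": 0.3,"dy": -1,"dz": 0,"wx": 0,"wy": 0,"wz": 0.004},
  {"dx": 0.3,"dy": -1,"dz": 0,"wx": 0,"wy": 0,"wz": 0.004},
  {"dx": 0.3,"dy": -1,"dz": 0,"wx": 0,"wy": 0,"wz": 0.004},
  {"dx": 0.3,"dy": -1,"dz": 0,"wx": 0,"wy": 0,"wz": 0.004},
  {"dx": 0.3,"dy": -1,"dz": 0,"wx": 0,"wy": 0,"wz": 0.004},
  {"dx": 0.3,"dy": -1,"dz": 0,"wx": 0,"wy": 0,"wz": 0.004},
  {"dx": 0.3,"dy": -1,"dz": 0,"wx": 0,"wy": 0,"wz": 0.004},
])

```text
t: 2.5
position: [0.4464, 0.0278, 0.2802]
eef_rot: [-179.9, -0.0, -3.1]
ft_force: [-0.1, -0.6, -0.4]
width: 0.0939
finger_force: 0.0
```

Request:
move_arm([
  {"dx": 0.18,"dy": -0.58,"dz": 0,"wx": 0,"wy": 0,"wz": 0},
  {"dx": 0.18,"dy": -0.58,"dz": 0,"wx": 0,"wy": 0,"wz": 0},
  {"dx": 0.18,"dy": -0.58,"dz": 0,"wx": 0,"wy": 0,"wz": 0},
  {"dx": 0.18,"dy": -0.58,"dz": 0,"wx": 0,"wy": 0,"wz": 0},
  {"dx": 0.18,"dy": -0.58,"dz": 0,"wx": 0,"wy": 0,"wz": 0},
  {"dx": 0.18,"dy": -0.58,"dz": 0,"wx": 0,"wy": 0,"wz": 0},
])

```text
t: 3.1
position: [0.5097, 0.1938, 0.2797]
eef_rot: [179.9, 0.1, -3.4]
ft_force: [-0.9, 0.1, -0.8]
width: 0.094
finger_force: 0.0
```

```bash
cat > look.py <<'E'
from h import *
import sys
p=robot.read_camera('wrist'); save(p,sys.argv[1])
print({k:v for k,v in p.items() if k!='pixels'})
for n,z in Z.items():
    for d in robot.tip_of(n,p)[:2]: print(n,np.round(d['centre'],1),round(d['score'],2),atz(p,d['centre'],z).round(4))
o=robot.get_obs(); print(o['t'],o['position'],o['eef_rot'])
E
python3 look.py wrist1.png
```

```text
{'fx': 360.3271786288198, 'fy': 360.3271786288198, 'cx': 274.66719740432467, 'cy': 207.23679070073496, 'eye': array([0.57847478, 0.18975067, 0.45904078]), 'orientation': array([-13.6986768 ,  -0.09849165, -93.39054674]), 'shot': 3}
stop_pointer [221.1 109.1] 0.66 [0.5924 0.2452 0.0625]
stop_face [252.8 180.3] 0.88 [0.5096 0.2192 0.034 ]
stop_knob [213.1 193.5] 0.82 [0.5138 0.2515 0.124 ]
stop_knob [307.6 101.9] 0.24 [0.5919 0.1589 0.124 ]
board_front [506.3 174.9] 0.87 [ 0.4981 -0.0822  0.034 ]
board_front [220.  107.6] 0.15 [0.5951 0.2503 0.034 ]
guide [411.9 185. ] 0.91 [0.4982 0.0401 0.062 ]
jig [439.7 176.3] 0.85 [ 0.495  -0.0186  0.    ]
3.6 [0.50947087 0.1945506  0.2806511 ] [ 1.79996839e+02 -2.13986415e-02 -3.40389350e+00]
```

View pics/wrist1.png

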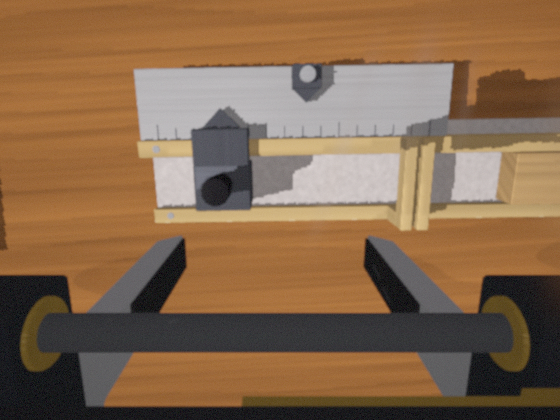

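The wrist view shows the pointer tip at (221,109), the clip tip at (307,101) (the network missed the clip) and the knob at (215,188). The jig yaw is about -2°.

```bash
python3 -c "
from h import *
p=robot.read_camera('wrist')
a,b=atz(p,(221,109),.0625),atz(p,(307,101),.0625);print(a,b)
l,r=atz(p,(136,71),.052),atz(p,(452,64),.052);d=l-r;y=np.arctan2(-d[0],d[1]);print(np.degrees(y),(b-a)[:2]@[-np.sin(y),np.cos(y)])
l,r=atz(p,(138,143),.063),atz(p,(400,138),.063);d=l-r;print(np.degrees(np.arctan2(-d[0],d[1])))
plan([.514,.252,.18],-2.1);plan([.514,.252,.095],-2.1)"
```

```text
[0.59274806 0.24657173 0.0625    ] [0.59543642 0.15482724 0.0625    ]
-2.2436310546494598 -0.09156891490941214
-2.3579743474626236
t 3.65 pos [0.5095 0.1947 0.2806] rpy [ 1.80e+02 -1.00e-02 -3.39e+00] shift [ 0.0037 -0.1916  0.3353] turn [ 0.     -0.0002 -0.0144]
t 3.65 pos [0.5095 0.1947 0.2806] rpy [ 1.80e+02 -1.00e-02 -3.39e+00] shift [ 0.0037 -0.1916  0.6187] turn [ 0.     -0.0002 -0.0144]
```

Request:
move_arm([
  {"dx": 0.004,"dy": -0.19,"dz": 0.2,"wx": 0,"wy": 0,"wz": -0.012},
  {"dx": 0.004,"dy": -0.19,"dz": 0.3,"wx": 0,"wy": 0,"wz": -0.012},
  {"dx": 0.004,"dy": -0.19,"dz": 0.4,"wx": 0,"wy": 0,"wz": -0.012},
  {"dx": 0.004,"dy": -0.19,"dz": 0.5,"wx": 0,"wy": 0,"wz": -0.012},
  {"dx": 0.004,"dy": -0.19,"dz": 0.58,"wx": 0,"wy": 0,"wz": -0.012},
  {"dx": 0.004,"dy": -0.19,"dz": 0.617,"wx": 0,"wy": 0,"wz": -0.012},
  {"dx": 0.004,"dy": -0.19,"dz": 0.617,"wx": 0,"wy": 0,"wz": -0.012},
])

```text
t: 4.35
position: [0.5131, 0.2515, 0.0939]
eef_rot: [179.9, 0.2, -2.3]
ft_force: [-1.0, 0.1, 0.8]
width: 0.0942
finger_force: 0.0
```

```bash
python3 look.py wrist2.png
```

```text
{'fx': 360.3271786288198, 'fy': 360.3271786288198, 'cx': 274.66719740432467, 'cy': 207.23679070073496, 'eye': array([0.58222922, 0.24853753, 0.27317602]), 'orientation': array([-1.37944702e+01, -5.33576808e-02, -9.23155023e+01]), 'shot': 5}
stop_pointer [277.7  97. ] 0.65 [0.594  0.2462 0.0625]
stop_knob [278.1 274.8] 0.75 [0.5145 0.2496 0.124 ]
clip_tip [442.4  90. ] 0.84 [0.594  0.1542 0.0625]
4.85 [0.51434145 0.25189887 0.09591018] [-1.79982520e+02 -5.67262370e-02 -2.29245802e+00]
```

View pics/wrist2.png

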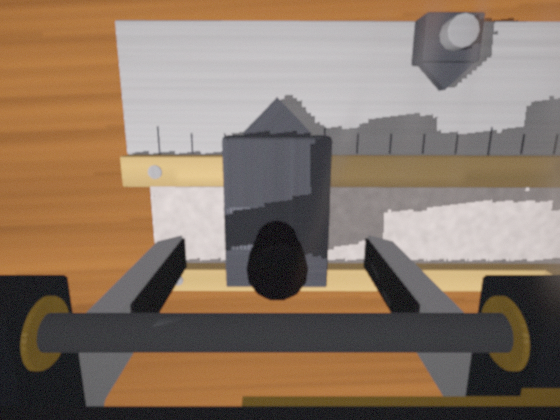

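The knob sits between the fingers, the pointer tip is at (278,97) and the clip tip at (442,90), so they are about 92 mm apart. I'll close on the knob and slide most of the way.

Request:
move_arm([
  {"dx": 0,"dy": 0,"dz": 0,"wx": 0,"wy": 0,"wz": 0},
  {"dx": 0,"dy": 0,"dz": 0,"wx": 0,"wy": 0,"wz": 0},
  {"dx": 0,"dy": 0,"dz": 0,"wx": 0,"wy": 0,"wz": 0},
  {"dx": 0,"dy": 0,"dz": 0,"wx": 0,"wy": 0,"wz": 0},
  {"dx": 0,"dy": 0,"dz": 0,"wx": 0,"wy": 0,"wz": 0},
  {"dx": 0,"dy": 0,"dz": 0,"wx": 0,"wy": 0,"wz": 0},
], jaw=1)

```text
t: 5.45
position: [0.5141, 0.2518, 0.0953]
eef_rot: [180.0, 0.0, -2.3]
ft_force: [0.7, 0.5, 0.8]
width: 0.0494
finger_force: 0.0
```

Request:
move_arm([
  {"dx": 0,"dy": 0.04,"dz": 0,"wx": 0,"wy": 0,"wz": 0},
  {"dx": 0,"dy": 0.09,"dz": 0,"wx": 0,"wy": 0,"wz": 0},
  {"dx": 0,"dy": 0.14,"dz": 0,"wx": 0,"wy": 0,"wz": 0},
  {"dx": 0,"dy": 0.19,"dz": 0,"wx": 0,"wy": 0,"wz": 0},
  {"dx": 0,"dy": 0.23,"dz": 0,"wx": 0,"wy": 0,"wz": 0},
  {"dx": 0,"dy": 0.26,"dz": 0,"wx": 0,"wy": 0,"wz": 0},
  {"dx": 0,"dy": 0.28,"dz": 0,"wx": 0,"wy": 0,"wz": 0},
  {"dx": 0,"dy": 0.28,"dz": 0,"wx": 0,"wy": 0,"wz": 0},
])

```text
t: 6.25
position: [0.5107, 0.1683, 0.0953]
eef_rot: [-179.8, -0.0, -2.4]
ft_force: [0.9, 3.9, -0.7]
width: 0.0272
finger_force: 30.0
```

```bash
python3 look.py wrist3.png
```

```text
{'fx': 360.3271786288198, 'fy': 360.3271786288198, 'cx': 274.66719740432467, 'cy': 207.23679070073496, 'eye': array([0.57921692, 0.16449935, 0.27471486]), 'orientation': array([-13.61143152,   0.18736492, -92.42527781]), 'shot': 6}
stop_pointer [276.4  99. ] 0.93 [0.5907 0.1637 0.0625]
stop_knob [273.9 274.7] 0.61 [0.5115 0.1682 0.124 ]
clip_tip [291.9  92. ] 0.75 [0.5941 0.1549 0.0625]
guide [476.8 242.8] 0.77 [0.4999 0.0429 0.062 ]
jig [514.6 215.3] 0.96 [ 0.4984 -0.0202  0.    ]
6.75 [0.51068424 0.16825343 0.09528472] [-1.79970977e+02  2.18908922e-03 -2.29218227e+00]
```

View pics/wrist3.png

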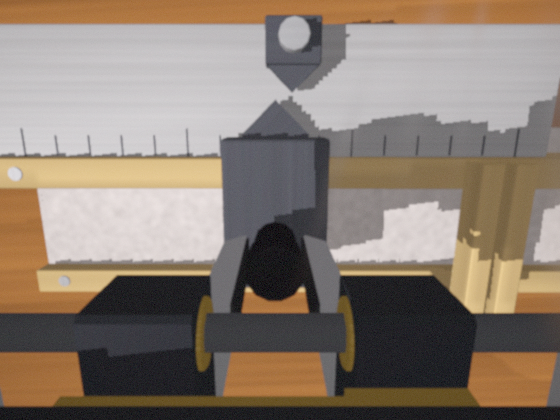

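The pointer is at (276,100) and the clip tip at (292,91), so about 8.7 mm is left.

Request:
move_arm([
  {"dx": 0,"dy": 0.015,"dz": 0,"wx": 0,"wy": 0,"wz": 0},
  {"dx": 0,"dy": 0.029,"dz": 0,"wx": 0,"wy": 0,"wz": 0},
  {"dx": 0,"dy": 0.029,"dz": 0,"wx": 0,"wy": 0,"wz": 0},
  {"dx": 0,"dy": 0.029,"dz": 0,"wx": 0,"wy": 0,"wz": 0},
])

```text
t: 7.15
position: [0.5104, 0.1596, 0.0953]
eef_rot: [-180.0, 0.0, -2.3]
ft_force: [-0.1, 5.8, -2.0]
width: 0.027
finger_force: 30.0
```

```bash
python3 look.py wrist4.png; python3 -c "
import cv2
i=cv2.imread('pics/wrist4.png')[40:190,180:380];cv2.imwrite('pics/w4c.png',cv2.resize(i,(800,600),interpolation=cv2.INTER_CUBIC))"
```

```text
{'fx': 360.3271786288198, 'fy': 360.3271786288198, 'cx': 274.66719740432467, 'cy': 207.23679070073496, 'eye': array([0.57892079, 0.15629046, 0.27469646]), 'orientation': array([-1.36300620e+01,  6.04148122e-02, -9.23304331e+01]), 'shot': 7}
stop_pointer [275.3  99.9] 0.91 [0.5899 0.1557 0.0625]
stop_pointer [277.9  94.1] 0.32 [0.5929 0.1541 0.0625]
stop_face [275.6 273.7] 0.16 [0.4714 0.1602 0.034 ]
stop_knob [272.8 275.5] 0.97 [0.5108 0.1601 0.124 ]
clip_tip [277.   94.1] 0.78 [0.593  0.1546 0.0625]
guide [461.9 242.8] 0.87 [0.5    0.0432 0.062 ]
jig [500.8 219.8] 0.84 [ 0.4949 -0.0189  0.    ]
7.65 [0.51030141 0.15960555 0.09530021] [-1.79966838e+02  4.38754484e-03 -2.29022053e+00]
```

View pics/w4c.png

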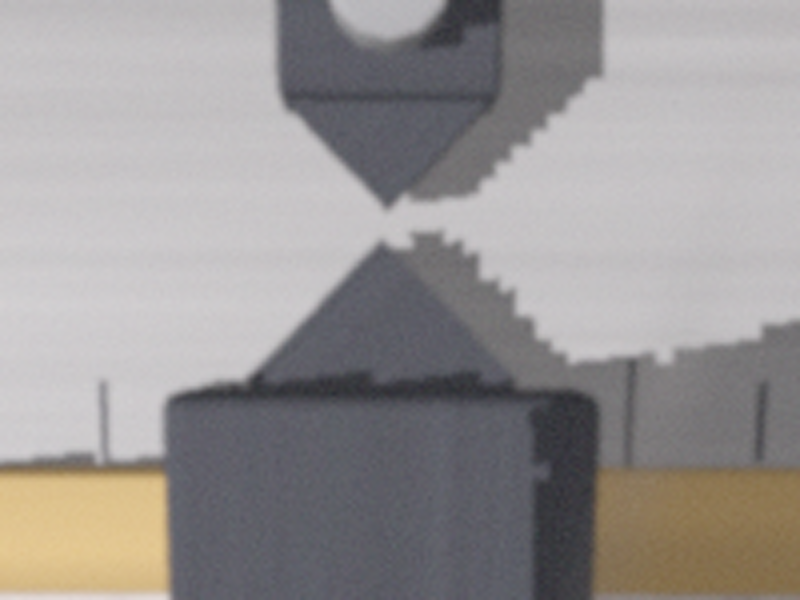

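The tips nearly face each other, at columns 388 (clip) and 381 (pointer) in the 4x crop, so about 1 mm remains. I'll nudge it, release and rise.

Request:
move_arm([
  {"dx": 0,"dy": 0.005,"dz": 0,"wx": 0,"wy": 0,"wz": 0},
  {"dx": 0,"dy": 0.005,"dz": 0,"wx": 0,"wy": 0,"wz": 0},
  {"dx": 0,"dy": 0.005,"dz": 0,"wx": 0,"wy": 0,"wz": 0},
  {"dx": 0,"dy": 0.005,"dz": 0,"wx": 0,"wy": 0,"wz": 0},
])

```text
t: 8.05
position: [0.5103, 0.1585, 0.0953]
eef_rot: [-179.9, 0.0, -2.3]
ft_force: [0.8, 5.9, -2.2]
width: 0.0272
finger_force: 30.0
```

Request:
move_arm([
  {"dx": 0,"dy": 0,"dz": 0,"wx": 0,"wy": 0,"wz": 0},
  {"dx": 0,"dy": 0,"dz": 0,"wx": 0,"wy": 0,"wz": 0},
  {"dx": 0,"dy": 0,"dz": 0,"wx": 0,"wy": 0,"wz": 0},
  {"dx": 0,"dy": 0,"dz": 0,"wx": 0,"wy": 0,"wz": 0},
  {"dx": 0,"dy": 0,"dz": 0,"wx": 0,"wy": 0,"wz": 0},
], jaw=-1)

```text
t: 8.55
position: [0.5103, 0.1573, 0.0954]
eef_rot: [180.0, -0.0, -2.3]
ft_force: [-0.1, -0.6, 0.2]
width: 0.0639
finger_force: 0.0
```

Request:
move_arm([
  {"dx": 0,"dy": 0,"dz": -0.05,"wx": 0,"wy": 0,"wz": 0},
  {"dx": 0,"dy": 0,"dz": -0.15,"wx": 0,"wy": 0,"wz": 0},
  {"dx": 0,"dy": 0,"dz": -0.3,"wx": 0,"wy": 0,"wz": 0},
  {"dx": 0,"dy": 0,"dz": -0.3,"wx": 0,"wy": 0,"wz": 0},
  {"dx": 0,"dy": 0,"dz": -0.3,"wx": 0,"wy": 0,"wz": 0},
])

```text
t: 9.05
position: [0.5108, 0.1576, 0.1863]
eef_rot: [-180.0, -0.1, -2.3]
ft_force: [-0.4, -0.3, 0.3]
width: 0.0939
finger_force: 0.0
```

```bash
python3 look.py wrist5.png; python3 -c "
import cv2
i=cv2.imread('pics/wrist5.png')[60:210,180:380];cv2.imwrite('pics/w5c.png',cv2.resize(i,(800,600),interpolation=cv2.INTER_CUBIC))"
```

```text
{'fx': 360.3271786288198, 'fy': 360.3271786288198, 'cx': 274.66719740432467, 'cy': 207.23679070073496, 'eye': array([0.57899225, 0.15446298, 0.36589096]), 'orientation': array([-1.34863085e+01,  2.49541496e-02, -9.23180131e+01]), 'shot': 8}
stop_pointer [274.7 106. ] 0.87 [0.5907 0.1541 0.0625]
stop_face [273.  109.5] 0.58 [0.5888 0.1557 0.034 ]
stop_knob [273.1 222.5] 0.67 [0.5101 0.1584 0.124 ]
stop_knob [445.9 195.7] 0.57 [0.5244 0.0394 0.124 ]
clip_tip [275.4 102.1] 0.87 [0.5937 0.1534 0.0625]
board_front [528.3 203.1] 0.98 [ 0.4938 -0.0816  0.034 ]
guide [407.6 211.6] 0.7 [0.4976 0.0422 0.062 ]
jig [443.3 195.2] 0.85 [ 0.4971 -0.0169  0.    ]
9.55 [0.51014782 0.15766267 0.18483785] [ 1.79984306e+02  4.86515504e-02 -2.29171335e+00]
```

View pics/w5c.png

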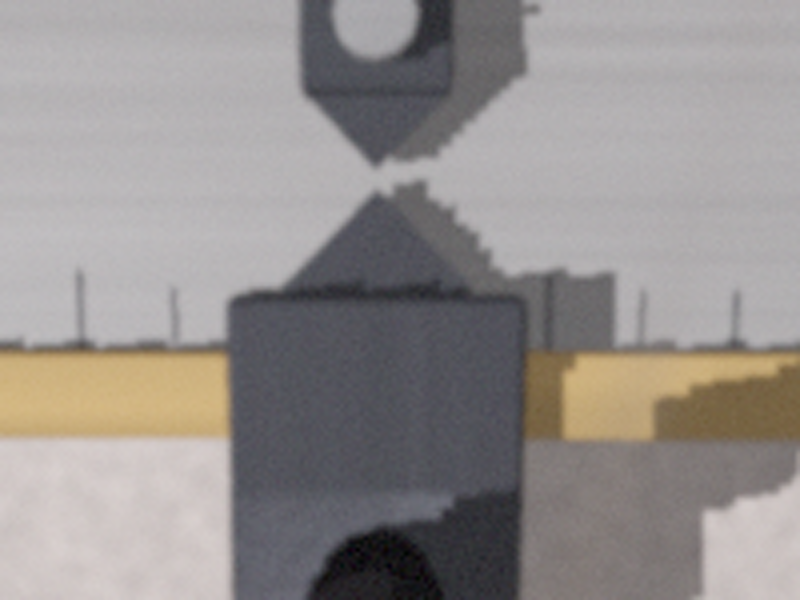

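The tips are aligned, at columns 377 and 378. Next I'll go behind the board with the fingers shut.

Request:
move_arm([
  {"dx": -0.01,"dy": 0.85,"dz": 0,"wx": 0,"wy": 0,"wz": 0},
  {"dx": -0.01,"dy": 0.85,"dz": 0,"wx": 0,"wy": 0,"wz": 0},
  {"dx": -0.01,"dy": 0.85,"dz": 0,"wx": 0,"wy": 0,"wz": 0},
  {"dx": -0.01,"dy": 0.85,"dz": 0,"wx": 0,"wy": 0,"wz": 0},
  {"dx": -0.01,"dy": 0.85,"dz": 0,"wx": 0,"wy": 0,"wz": 0},
  {"dx": -0.01,"dy": 0.85,"dz": 0,"wx": 0,"wy": 0,"wz": 0},
], jaw=1)

```text
t: 10.15
position: [0.497, -0.1023, 0.1853]
eef_rot: [179.8, -0.0, -2.6]
ft_force: [-0.1, -0.9, 0.2]
width: 0.0494
finger_force: 0.0
```

Request:
move_arm([
  {"dx": 0,"dy": 0.76,"dz": 0,"wx": 0,"wy": 0,"wz": 0},
  {"dx": 0,"dy": 0.76,"dz": 0,"wx": 0,"wy": 0,"wz": 0},
  {"dx": 0,"dy": 0.76,"dz": 0,"wx": 0,"wy": 0,"wz": 0},
  {"dx": 0,"dy": 0.76,"dz": 0,"wx": 0,"wy": 0,"wz": 0},
  {"dx": 0,"dy": 0.76,"dz": 0,"wx": 0,"wy": 0,"wz": 0},
  {"dx": 0,"dy": 0.76,"dz": 0,"wx": 0,"wy": 0,"wz": 0},
])

```text
t: 10.75
position: [0.4882, -0.328, 0.1847]
eef_rot: [179.9, -0.0, -2.5]
ft_force: [0.1, 0.3, -0.7]
width: 0.0019
finger_force: 0.0
```

```bash
python3 look.py wrist6.png; python3 -c "
from h import *
plan([.4855,-.325,.028],-2.3)"
```

```text
{'fx': 360.3271786288198, 'fy': 360.3271786288198, 'cx': 274.66719740432467, 'cy': 207.23679070073496, 'eye': array([ 0.55678368, -0.33123619,  0.36412784]), 'orientation': array([-1.36231443e+01, -4.19939017e-02, -9.25246769e+01]), 'shot': 9}
board [398.4 348.6] 0.94 [ 0.3082 -0.4558  0.018 ]
board [125.6 195.6] 0.58 [ 0.4912 -0.1823  0.018 ]
board_front [278.  365.2] 0.73 [ 0.3054 -0.3239  0.034 ]
board_front [367.3 286. ] 0.71 [ 0.3922 -0.4165  0.034 ]
board_rear [100.8 386.5] 0.9 [ 0.2876 -0.1331  0.034 ]
board_rear [221.9 199.2] 0.75 [ 0.4868 -0.2789  0.034 ]
11.25 [ 0.48825083 -0.32389307  0.18566156] [ 1.79988411e+02 -1.87031716e-02 -2.21946553e+00]
t 11.25 pos [ 0.4883 -0.3239  0.1857] rpy [ 1.7999e+02 -2.0000e-02 -2.2200e+00] shift [-0.0092  0.0039  0.5255] turn [ 0.0001 -0.0002  0.0009]
```

View pics/wrist6.png

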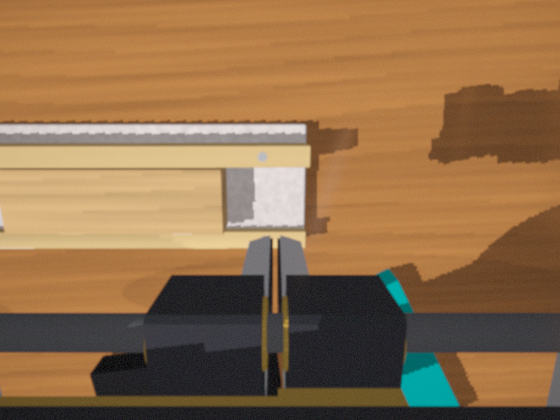

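The board's rear end is at (222,199), with free channel behind it up to column 305. I'll descend into that gap.

Request:
move_arm([
  {"dx": -0.01,"dy": 0.004,"dz": 0.15,"wx": 0,"wy": 0,"wz": 0},
  {"dx": -0.01,"dy": 0.004,"dz": 0.3,"wx": 0,"wy": 0,"wz": 0},
  {"dx": -0.01,"dy": 0.004,"dz": 0.4,"wx": 0,"wy": 0,"wz": 0},
  {"dx": -0.01,"dy": 0.004,"dz": 0.48,"wx": 0,"wy": 0,"wz": 0},
  {"dx": -0.01,"dy": 0.004,"dz": 0.52,"wx": 0,"wy": 0,"wz": 0},
  {"dx": -0.01,"dy": 0.004,"dz": 0.52,"wx": 0,"wy": 0,"wz": 0},
])

```text
t: 11.85
position: [0.4842, -0.325, 0.028]
eef_rot: [-179.9, 0.1, -2.3]
ft_force: [-0.3, -0.0, 0.5]
width: 0.0007
finger_force: 0.0
```

Request:
move_arm([
  {"dx": 0,"dy": -0.03,"dz": 0,"wx": 0,"wy": 0,"wz": 0},
  {"dx": 0,"dy": -0.06,"dz": 0,"wx": 0,"wy": 0,"wz": 0},
  {"dx": 0,"dy": -0.08,"dz": 0,"wx": 0,"wy": 0,"wz": 0},
  {"dx": 0,"dy": -0.1,"dz": 0,"wx": 0,"wy": 0,"wz": 0},
  {"dx": 0,"dy": -0.12,"dz": 0,"wx": 0,"wy": 0,"wz": 0},
  {"dx": 0,"dy": -0.14,"dz": 0,"wx": 0,"wy": 0,"wz": 0},
  {"dx": 0,"dy": -0.16,"dz": 0,"wx": 0,"wy": 0,"wz": 0},
  {"dx": 0,"dy": -0.18,"dz": 0,"wx": 0,"wy": 0,"wz": 0},
])

```text
t: 12.65
position: [0.4876, -0.2722, 0.0298]
eef_rot: [179.9, -0.1, -2.3]
ft_force: [0.4, -2.8, 2.9]
width: 0.0006
finger_force: 1.4
```

```bash
python3 look.py wrist7.png
```

```text
{'fx': 360.3271786288198, 'fy': 360.3271786288198, 'cx': 274.66719740432467, 'cy': 207.23679070073496, 'eye': array([ 0.55601453, -0.27511023,  0.20930776]), 'orientation': array([-1.35602996e+01, -6.04334314e-02, -9.23180926e+01]), 'shot': 10}
board [ 72.7 246.6] 0.7 [ 0.4918 -0.1594  0.018 ]
board_front [515.1 389.1] 0.82 [ 0.4016 -0.4063  0.034 ]
board_rear [247.9 259.6] 0.88 [ 0.4864 -0.2586  0.034 ]
13.15 [ 0.48682691 -0.27171091  0.02902955] [-1.79963371e+02  4.13641617e-02 -2.30233990e+00]
```

Request:
move_arm([
  {"dx": 0,"dy": -0.02,"dz": 0,"wx": 0,"wy": 0,"wz": 0},
  {"dx": 0,"dy": -0.05,"dz": 0,"wx": 0,"wy": 0,"wz": 0},
  {"dx": 0,"dy": -0.08,"dz": 0,"wx": 0,"wy": 0,"wz": 0},
  {"dx": 0,"dy": -0.11,"dz": 0,"wx": 0,"wy": 0,"wz": 0},
  {"dx": 0,"dy": -0.14,"dz": 0,"wx": 0,"wy": 0,"wz": 0},
  {"dx": 0,"dy": -0.17,"dz": 0,"wx": 0,"wy": 0,"wz": 0},
  {"dx": 0,"dy": -0.2,"dz": 0,"wx": 0,"wy": 0,"wz": 0},
  {"dx": 0,"dy": -0.23,"dz": 0,"wx": 0,"wy": 0,"wz": 0},
])

```text
t: 13.95
position: [0.4899, -0.2021, 0.0294]
eef_rot: [180.0, -0.0, -2.3]
ft_force: [-0.3, -0.9, -0.3]
width: 0.0005
finger_force: 0.5
```

Request:
move_arm([
  {"dx": 0,"dy": -0.03,"dz": 0,"wx": 0,"wy": 0,"wz": 0},
  {"dx": 0,"dy": -0.06,"dz": 0,"wx": 0,"wy": 0,"wz": 0},
  {"dx": 0,"dy": -0.09,"dz": 0,"wx": 0,"wy": 0,"wz": 0},
  {"dx": 0,"dy": -0.12,"dz": 0,"wx": 0,"wy": 0,"wz": 0},
  {"dx": 0,"dy": -0.15,"dz": 0,"wx": 0,"wy": 0,"wz": 0},
  {"dx": 0,"dy": -0.18,"dz": 0,"wx": 0,"wy": 0,"wz": 0},
  {"dx": 0,"dy": -0.21,"dz": 0,"wx": 0,"wy": 0,"wz": 0},
  {"dx": 0,"dy": -0.24,"dz": 0,"wx": 0,"wy": 0,"wz": 0},
])

```text
t: 14.75
position: [0.4928, -0.1303, 0.0294]
eef_rot: [180.0, -0.0, -2.3]
ft_force: [-0.3, -1.1, 0.3]
width: 0.0001
finger_force: 0.6
```

```bash
python3 look.py wrist8.png; python3 -c "
from h import *
p=robot.read_camera('top');save(p,'top8.png')
for n in Z:
    for d in robot.tip_of(n,p)[:2]: print(n,np.round(d['centre'],1),round(d['score'],2),atz(p,d['centre'],Z[n]).round(4))
import cv2
cv2.imwrite('pics/t8c.png',cv2.resize(cv2.imread('pics/top8.png')[160:280,100:260],(800,600),interpolation=cv2.INTER_CUBIC))"
```

```text
{'fx': 360.3271786288198, 'fy': 360.3271786288198, 'cx': 274.66719740432467, 'cy': 207.23679070073496, 'eye': array([ 0.56138088, -0.13346812,  0.20880736]), 'orientation': array([-1.36216685e+01,  9.45486865e-03, -9.23175660e+01]), 'shot': 11}
board [ 72.5 247.2] 0.7 [ 0.4967 -0.0175  0.018 ]
board_rear [249.9 258.3] 0.74 [ 0.4924 -0.1178  0.034 ]
15.25 [ 0.49276442 -0.13128096  0.02932874] [ 1.79999016e+02  6.27080162e-04 -2.31761010e+00]
stop_pointer [166.2 192. ] 0.65 [0.5998 0.1551 0.0625]
stop_face [177.3 226.6] 0.88 [0.5114 0.1297 0.034 ]
stop_knob [156.9 221.6] 0.68 [0.5157 0.1592 0.124 ]
clip_tip [164.2 194.4] 0.7 [0.5934 0.1601 0.0625]
board [310.7 312. ] 0.83 [ 0.2871 -0.2254  0.018 ]
board [399.1 309.5] 0.82 [ 0.2934 -0.4604  0.018 ]
board_front [382.9 278.1] 0.88 [ 0.3763 -0.4154  0.034 ]
board_front [345.4 313.8] 0.87 [ 0.2844 -0.3142  0.034 ]
board_rear [269.3 234.7] 0.91 [ 0.4903 -0.1155  0.034 ]
board_rear [273.1 320.5] 0.79 [ 0.2676 -0.1257  0.034 ]
guide [236.4 233.4] 0.73 [ 0.4916 -0.03    0.062 ]
guide [208.  228.2] 0.59 [0.505  0.0438 0.062 ]
jig [234.5 228.6] 0.73 [ 0.5092 -0.0198  0.    ]
```

Request:
move_arm([
  {"dx": 0,"dy": -0.02,"dz": 0,"wx": 0,"wy": 0,"wz": 0},
  {"dx": 0,"dy": -0.045,"dz": 0,"wx": 0,"wy": 0,"wz": 0},
  {"dx": 0,"dy": -0.07,"dz": 0,"wx": 0,"wy": 0,"wz": 0},
  {"dx": 0,"dy": -0.09,"dz": 0,"wx": 0,"wy": 0,"wz": 0},
  {"dx": 0,"dy": -0.105,"dz": 0,"wx": 0,"wy": 0,"wz": 0},
  {"dx": 0,"dy": -0.117,"dz": 0,"wx": 0,"wy": 0,"wz": 0},
  {"dx": 0,"dy": -0.126,"dz": 0,"wx": 0,"wy": 0,"wz": 0},
  {"dx": 0,"dy": -0.13,"dz": 0,"wx": 0,"wy": 0,"wz": 0},
])

```text
t: 16.55
position: [0.4943, -0.0919, 0.0294]
eef_rot: [180.0, -0.0, -2.3]
ft_force: [0.4, -1.8, 0.5]
width: 0.0002
finger_force: 0.7
```

```bash
python3 -c "
from h import *
ps=[]
for i in range(3):
    for c in ('top','side'):
        p=robot.read_camera(c)
        print(c,[(n,atz(p,d['centre'],Z[n]).round(4)[:2],round(d['score'],2)) for n in ('stop_face','stop_knob') for d in robot.tip_of(n,p)[:1]])
save(p,'side9.png')
cv2.imwrite('pics/s9c.png',cv2.resize(cv2.imread('pics/side9.png')[220:370,170:330],(800,600),interpolation=cv2.INTER_CUBIC))
o=robot.get_obs();print(o['t'],o['position'],o['ft_force'],o['finger_force'])"
```

```text
top [('stop_face', array([0.5045, 0.1284]), 0.56), ('stop_knob', array([0.5184, 0.1605]), 0.96)]
side [('stop_face', array([0.5013, 0.1346]), 0.65), ('stop_knob', array([0.5163, 0.1592]), 0.71)]
top [('stop_face', array([0.5072, 0.1259]), 0.78), ('stop_knob', array([0.5127, 0.1508]), 0.95)]
side [('stop_face', array([0.5039, 0.1381]), 0.8), ('stop_knob', array([0.4798, 0.0848]), 0.37)]
top [('stop_face', array([0.5053, 0.1242]), 0.82), ('stop_knob', array([0.5169, 0.1605]), 0.65)]
side [('stop_face', array([0.5061, 0.1311]), 0.59), ('stop_knob', array([0.5127, 0.1673]), 0.83)]
17.45 [ 0.49429911 -0.09206868  0.0293553 ] [-0.34819183 -0.21688618  0.32027548] 0.0
```

View pics/s9c.png

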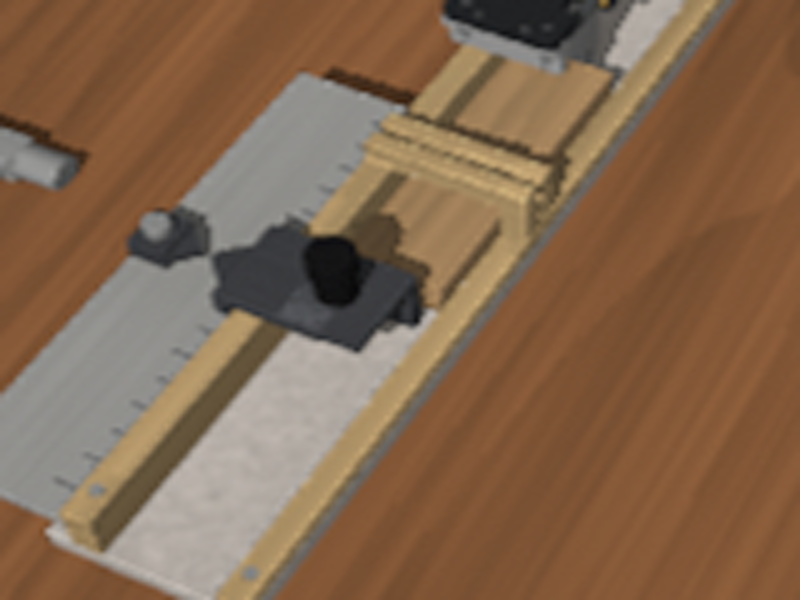

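The board front is now just short of the stop's plate, with roughly 5–9 mm to go. I'll creep and watch the force.

Request:
move_arm([
  {"dx": 0,"dy": -0.002,"dz": 0,"wx": 0,"wy": 0,"wz": 0},
  {"dx": 0,"dy": -0.004,"dz": 0,"wx": 0,"wy": 0,"wz": 0},
  {"dx": 0,"dy": -0.006,"dz": 0,"wx": 0,"wy": 0,"wz": 0},
  {"dx": 0,"dy": -0.008,"dz": 0,"wx": 0,"wy": 0,"wz": 0},
  {"dx": 0,"dy": -0.01,"dz": 0,"wx": 0,"wy": 0,"wz": 0},
])

```text
t: 17.95
position: [0.4945, -0.0891, 0.0294]
eef_rot: [180.0, -0.0, -2.3]
ft_force: [0.7, -0.9, -0.7]
width: 0.0007
finger_force: 0.6
```

Request:
move_arm([
  {"dx": 0,"dy": -0.002,"dz": 0,"wx": 0,"wy": 0,"wz": 0},
  {"dx": 0,"dy": -0.004,"dz": 0,"wx": 0,"wy": 0,"wz": 0},
])

```text
t: 18.15
position: [0.4945, -0.0878, 0.0294]
eef_rot: [180.0, -0.0, -2.3]
ft_force: [0.7, -1.3, -0.6]
width: 0.0005
finger_force: 0.6
```

```bash
python3 -c "
from h import *
o=robot.get_obs();print(o['t'],o['position'],o['ft_force'],o['finger_force'])"
```

```text
18.15 [ 0.49449074 -0.08783043  0.02935116] [ 0.70872231 -1.29658005 -0.63093918] 0.617838129401207
```

Request:
move_arm([
  {"dx": 0,"dy": -0.0015,"dz": 0,"wx": 0,"wy": 0,"wz": 0},
  {"dx": 0,"dy": -0.003,"dz": 0,"wx": 0,"wy": 0,"wz": 0},
])

```text
t: 18.35
position: [0.4945, -0.0869, 0.0294]
eef_rot: [180.0, -0.0, -2.3]
ft_force: [-0.2, -1.5, -0.1]
width: 0.0002
finger_force: 0.6
```

Request:
move_arm([
  {"dx": 0,"dy": -0.0015,"dz": 0,"wx": 0,"wy": 0,"wz": 0},
  {"dx": 0,"dy": -0.003,"dz": 0,"wx": 0,"wy": 0,"wz": 0},
])

```text
t: 18.55
position: [0.4946, -0.086, 0.0294]
eef_rot: [180.0, -0.0, -2.3]
ft_force: [0.1, -0.7, 0.3]
width: 0.0004
finger_force: 0.6
```

Request:
move_arm([
  {"dx": 0,"dy": -0.0015,"dz": 0,"wx": 0,"wy": 0,"wz": 0},
  {"dx": 0,"dy": -0.003,"dz": 0,"wx": 0,"wy": 0,"wz": 0},
])

```text
t: 18.75
position: [0.4946, -0.0851, 0.0293]
eef_rot: [180.0, -0.0, -2.3]
ft_force: [0.0, -1.2, -0.3]
width: 0.0006
finger_force: 0.6
```

Request:
move_arm([
  {"dx": 0,"dy": -0.0015,"dz": 0,"wx": 0,"wy": 0,"wz": 0},
  {"dx": 0,"dy": -0.003,"dz": 0,"wx": 0,"wy": 0,"wz": 0},
])

```text
t: 18.95
position: [0.4947, -0.0842, 0.0294]
eef_rot: [180.0, -0.0, -2.3]
ft_force: [0.1, -2.0, -0.1]
width: 0.0004
finger_force: 0.7
```

Request:
move_arm([
  {"dx": 0,"dy": -0.001,"dz": 0,"wx": 0,"wy": 0,"wz": 0},
  {"dx": 0,"dy": -0.002,"dz": 0,"wx": 0,"wy": 0,"wz": 0},
])

```text
t: 19.15
position: [0.4947, -0.0837, 0.0294]
eef_rot: [180.0, -0.0, -2.3]
ft_force: [0.5, -1.5, -1.0]
width: 0.0005
finger_force: 0.7
```

Request:
move_arm([
  {"dx": 0,"dy": -0.001,"dz": 0,"wx": 0,"wy": 0,"wz": 0},
  {"dx": 0,"dy": -0.002,"dz": 0,"wx": 0,"wy": 0,"wz": 0},
])

```text
t: 19.35
position: [0.4947, -0.0834, 0.0294]
eef_rot: [180.0, -0.0, -2.3]
ft_force: [-0.3, -3.4, 0.1]
width: 0.0005
finger_force: 1.5
```

Request:
move_arm([
  {"dx": 0,"dy": -0.001,"dz": 0,"wx": 0,"wy": 0,"wz": 0},
  {"dx": 0,"dy": -0.002,"dz": 0,"wx": 0,"wy": 0,"wz": 0},
])

```text
t: 19.55
position: [0.4947, -0.0834, 0.0294]
eef_rot: [179.9, -0.0, -2.2]
ft_force: [0.1, -5.8, -0.1]
width: 0.0001
finger_force: 2.9
```

The board has butted: the tool stopped and the force rose to 5.8 N, below the 7 N that holds the stop. I'll back off and rise.

Request:
move_arm([
  {"dx": 0,"dy": 0.02,"dz": 0,"wx": 0,"wy": 0,"wz": 0},
  {"dx": 0,"dy": 0.07,"dz": 0,"wx": 0,"wy": 0,"wz": 0},
  {"dx": 0,"dy": 0.1,"dz": 0,"wx": 0,"wy": 0,"wz": 0},
  {"dx": 0,"dy": 0.1,"dz": -0.15,"wx": 0,"wy": 0,"wz": 0},
  {"dx": 0,"dy": 0.1,"dz": -0.3,"wx": 0,"wy": 0,"wz": 0},
  {"dx": 0,"dy": 0.1,"dz": -0.45,"wx": 0,"wy": 0,"wz": 0},
  {"dx": 0,"dy": 0.1,"dz": -0.5,"wx": 0,"wy": 0,"wz": 0},
])

```text
t: 20.25
position: [0.496, -0.1139, 0.1842]
eef_rot: [179.9, -0.5, -2.3]
ft_force: [-0.3, -0.7, -1.0]
width: 0.0003
finger_force: 0.0
```

Request:
move_arm([
  {"dx": 0,"dy": -0.75,"dz": -0.2,"wx": 0,"wy": 0,"wz": 0},
  {"dx": 0,"dy": -0.75,"dz": -0.2,"wx": 0,"wy": 0,"wz": 0},
  {"dx": 0,"dy": -0.75,"dz": -0.2,"wx": 0,"wy": 0,"wz": 0},
  {"dx": 0,"dy": -0.75,"dz": -0.2,"wx": 0,"wy": 0,"wz": 0},
  {"dx": 0,"dy": -0.75,"dz": -0.2,"wx": 0,"wy": 0,"wz": 0},
  {"dx": 0,"dy": -0.75,"dz": -0.2,"wx": 0,"wy": 0,"wz": 0},
])

```text
t: 20.85
position: [0.5033, 0.1158, 0.2406]
eef_rot: [-179.8, -0.1, -2.0]
ft_force: [-0.5, -1.3, 0.0]
width: 0.0006
finger_force: 0.0
```

```bash
python3 look.py wrist9.png; python3 -c "
import cv2
i=cv2.imread('pics/wrist9.png')[60:270,130:410];cv2.imwrite('pics/w9c.png',cv2.resize(i,(800,600),interpolation=cv2.INTER_CUBIC))"
```

```text
{'fx': 360.3271786288198, 'fy': 360.3271786288198, 'cx': 274.66719740432467, 'cy': 207.23679070073496, 'eye': array([0.57137508, 0.11240585, 0.42020638]), 'orientation': array([-13.48057314,   0.17555511, -92.0757157 ]), 'shot': 19}
stop_pointer [232.9  99.4] 0.98 [0.5927 0.1526 0.0625]
stop_face [265.  185.8] 0.67 [0.5032 0.1266 0.034 ]
stop_knob [227.5 199.6] 0.66 [0.5085 0.1553 0.124 ]
clip_tip [229.5  99.7] 0.97 [0.5926 0.1558 0.0625]
board [349.7 184.7] 0.91 [0.4982 0.0314 0.018 ]
board [542.2 341.6] 0.72 [ 0.2895 -0.2127  0.018 ]
board_front [264.6 186.4] 0.73 [0.5026 0.127  0.034 ]
board_rear [468.  357.1] 0.95 [ 0.2823 -0.1123  0.034 ]
board_rear [446.3 187.2] 0.57 [ 0.4946 -0.0702  0.034 ]
guide [346.9 193.8] 0.56 [0.497 0.043 0.062]
21.35 [0.5024654  0.11157741 0.23911656] [ 1.79989320e+02  2.56524152e-02 -2.36746623e+00]
```

View pics/w9c.png

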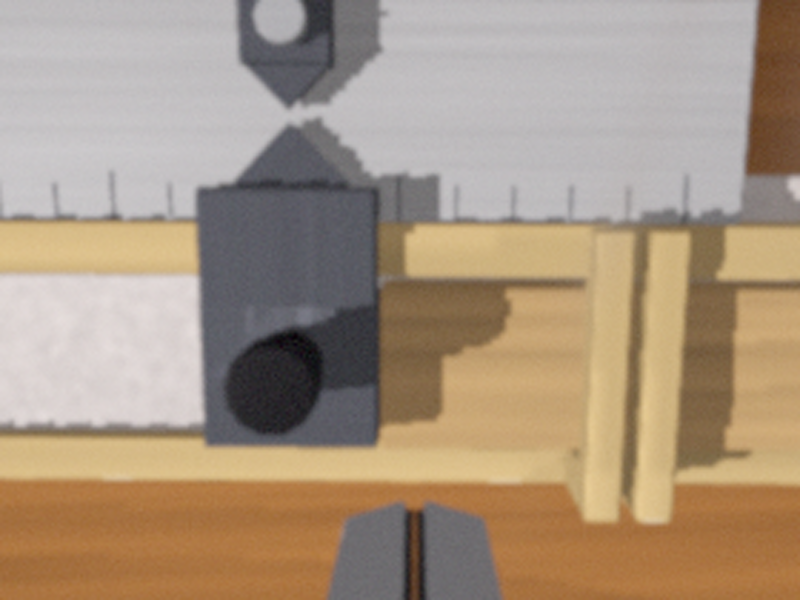

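The tips are still aligned, both at column 291 of the crop. The board butts against the stop, and the gripper is clear of everything.

```bash
python3 -c "
from station import robot
print(robot.finish_job())"
```

```text
the job is handed in; nothing more can be done
None
```

I slid the stop into line with the mark clip's tip and pushed the board up against it (about 6 N at contact); the last wrist picture showed both in place, and I handed the job in at about 21 s without getting a verdict back.

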